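Latch the battery box

TASK

Close the draw latch on the tall battery box: swing its catch plate over so that it drops over the keeper on the cover, then press the lever down past centre until it is fully home. Leave the other, low case untouched.

Things in the scene. Friction and masses are not known exactly. Their poses are not given: they have to be found in the camera images.
- battery_box: Tall grey battery box, fixed, 220 x 160 mm, brass posts. Origin under its centre, z up; lever end at -x, cover at +x. Front deck 85 high; cover top 111 high from x=-5. Latch in mid-width (y=0): lever pivot x=-20 z=115; keeper, a steel post 22 wide, x 25 to 33, top 126 high. Lever home: slopes 15 deg down to -x, end at x=-107 z=92.
- battery_box_tab (a point): Middle of the flared tab (50 wide, 32 long) at the free end of the steel catch plate, a U-frame with its crossbar 80 mm from its hinge pin on the lever. At the start the plate leans back towards -x above the lever's end, tab about 235 above the box's underside. Pushed to +x past upright it falls by itself over the keeper: tab then about 114 high, 122 once the lever is home.
- battery_box_lever_tip (a point): End of the steel lever, 90 mm from its pivot, outer part 40 wide, 5 thick. At the start it rises 50 to 60 deg towards the box's -x end, its end 180 to 195 above the box's underside, and it stays where left (friction). Pressed on its upper face it swings to -x and down; with the plate hooked a spring in the plate resists near the end (about 8 N at its end part), then it passes centre to its stop.
- low_case: Low grey case, fixed, 220 x 150 mm, cover top 71 mm high, finned sides, with a latch of the same kind, also open (its plate reaches about 210 mm high). Origin under its centre, z up. Not to be touched.

How it is judged:
By the outcome, as a careful person would: the job done as asked, in the order asked, and still so for the second after the job is handed in, with the robot touching nothing.
It also fails if it takes over 40 s, if anything falls off the work surface, if the arm or the gripper's body presses on something with over 40 N, if the wrist force passes 120 N, or if a joint passes its speed limit or range.

ROBOT

A 6-joint arm with a two-finger parallel gripper is mounted at the origin on the work surface. World frame = base frame: x ahead of the robot, y to its left, z up, the work surface at z = 0. Lengths are in m, angles in rad, forces in N, time in s.
With the tool pointing down it reaches from about 0.375 to 0.925 m from the base axis. Payload 5.7 kg.
Tool frame: the origin (TCP) lies on the centre line of the jaws, within the pads' length; the fingertips stand 19 mm ahead of it and the grasp point (between the pads) is the TCP (r.tcp_to_tips is the distance from the TCP to the fingertips, in m); z points along the fingers, y is the line along which they close (so a half turn about z gives the same grasp; the last joint's range is limited). The gripper opens to 85 mm and grips with 20 to 120 N. Pads are 22 mm wide; open, the fingers measure 114 mm over their backs; the gripper's body (76 mm by 85 mm) begins 54 mm behind the grasp point. The pads swing forward as they close: fully open they stand 13 mm farther back than shut.
Start: joints at [-1.406, 0.359, 1.51, -0, 1.272, -0.115], TCP at [0.166, -0.577, 0.25] pointing down, gripper open.
Joint ranges: [-2.97, 2.97], [-1.01, 2.36], [0.21, 2.38], [-0.96, 4.11], [0.2, 2.71], [-2.98, 2.98]. Speed limits (rad/s): [2.39, 2.39, 3.14, 3.14, 3.14, 3.14].

INTERFACE

Orientations are given as a 3x3 rotation matrix whose columns are the frame's x, y, z axes.
In Python, from cell import r gives the robot as it stands.
- The arm moves only by the shell command python3 -m inch 'ROWS'. ROWS is JSON, a list of rows, each a list of 3 entries, a list of its own where there are three numbers: the shift along the tool's x, y, z in m, then the turn, a rotation vector about the tool's x, y, z in degrees, then the opening, from 0 (shut) to 1 (fully open). In form: [[[x, y, z], [rx, ry, rz], grip], ...]. A call has 1 to 12 rows; each row shifts and turns the commanded pose from where the row before left it, along the tool's axes as they then stand; what a row does not reach is not made up. A row lasts 1/12 s, in which the tool goes at most 41.7 mm and 7.16 degrees, less where a joint would pass 70% of its speed; a pose out of reach is approached as far as the arm can. A call is refused whole if a number of a shift passes 0.0417 or a number of a turn 7.16, either way. A call with a gripper value outside its range is refused whole. The fingers move at their own pace and stop on an object; the grip force is fixed at half the most. Time passes only in rows, so rows that do not move let the fingers close. It gives the time, the measured TCP pose, the force, the opening and the grip force at its end, in the units of the state.
- r.read_state(): the state, without advancing time (a new reading comes with each control period).
- r.camera(name): name is "scene" or "top" or "wrist"; returns the picture (420x560x3 uint8, red, green, blue); there is no depth.
- r.camera_info(name): a dict with "mtx" (3x3 intrinsics, pixels), "rvec" (rotation vector, rad) and "tvec" (3), from world to camera coordinates, as OpenCV has them; the wrist camera has in their place "hand_eye" (4x4, takes a point from camera to tool coordinates, whose origin is the TCP and whose axes are the flange's). Camera axes: x right, y down, z forward; pixel columns grow to the right and rows downward; lengths in m; the calibration is good to about 2 mm. A picture is of the moment at which its call begins: read the wrist's pose just before it. camera_info takes no time and is no camera call.
- r.hand_in(): hands the job in; it is judged then, once.
The state is a dict: "time_s": time; "joints": joint angles; "qd": joint speeds; "joint_efforts": joint torques, N m; "tool_pos": TCP position; "tcp_rot": TCP orientation; "ft_force": force on the tool from outside, world axes, zero at the start; "torque": the same for the moment, N m; "grip_width": finger opening in m; "gripper_force": force on a finger pad.
Only numpy, scipy, OpenCV 4.12 (cv2) and the standard library are available. Lean on these libraries where they do the work, as an engineer would, in place of code of your own. Each camera call takes 0.05 s, during which the arm holds its last target. There are 200 camera calls.

## Working session

There is one attempt and no reset: what is moved stays moved. The work goes in short steps, Python scripts to look and compute and a shell command to move; the robot and the scene stay as the last step left them, time stands still between calls to the robot, and variables do not carry over. Pictures are saved under pics/ and viewed, at most 10 in all, crops included, and the job is handed in when it is done.

```bash
mkdir -p pics; ls
python3 - <<'E'
from cell import r
import cv2,json
for n in("scene","top"):
    cv2.imwrite(f"pics/{n}0.png",cv2.resize(r.camera(n)[:,:,::-1],None,fx=1.42,fy=1.42,interpolation=cv2.INTER_CUBIC))
    i=r.camera_info(n);print(n,{k:v.round(4).tolist() if hasattr(v,'round') else v for k,v in i.items()})
s=r.read_state();print(s["tcp_rot"],s["time_s"],r.camera_info("wrist"))
E
```

```text
pics
scene {'mtx': [[406.7394, 0.0, 278.897], [0.0, 406.7394, 202.4203], [0.0, 0.0, 1.0]], 'rvec': [1.7673, 1.53, -0.731], 'tvec': [-0.0495, -0.2641, 1.3022]}
top {'mtx': [[425.7084, 0.0, 274.6126], [0.0, 425.7084, 211.669], [0.0, 0.0, 1.0]], 'rvec': [2.141, -2.0646, 0.218], 'tvec': [-0.0555, 0.5817, 0.89]}
[[ 9.61094632e-01  2.76219116e-01 -3.30214331e-04]
 [ 2.76219274e-01 -9.61093168e-01  1.68357569e-03]
 [ 1.47669052e-04 -1.70928712e-03 -9.99998528e-01]] 0.1 {'mtx': array([[294.32612902,   0.        , 280.46705767],
       [  0.        , 294.32612902, 213.33055847],
       [  0.        ,   0.        ,   1.        ]]), 'hand_eye': array([[-1.02779467e-03, -9.61448756e-01, -2.74982240e-01,
         6.96003949e-02],
       [ 9.99999461e-01, -1.02943732e-03, -1.38346670e-04,
         3.32943821e-04],
       [-1.50063748e-04, -2.74982234e-01,  9.61449296e-01,
        -1.24756758e-01],
       [ 0.00000000e+00,  0.00000000e+00,  0.00000000e+00,
         1.00000000e+00]])}
```

View pics/scene0.png

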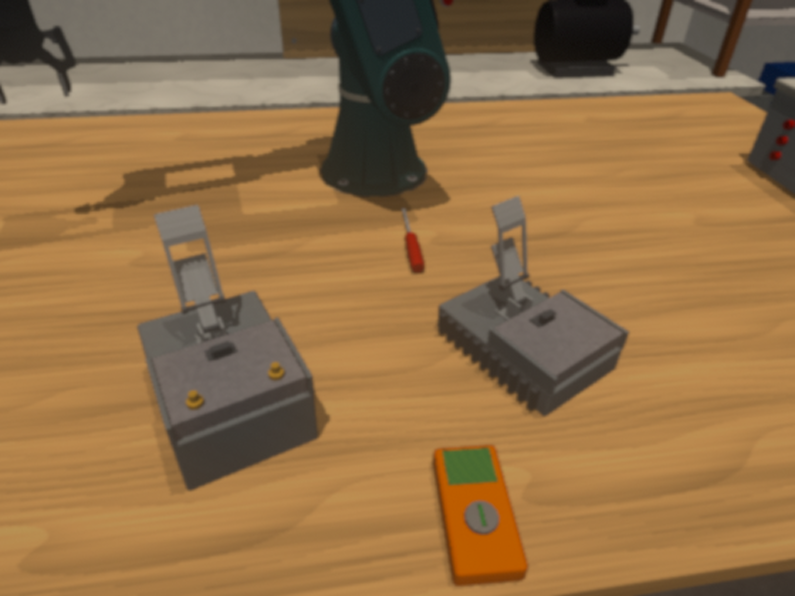

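View pics/top0.png

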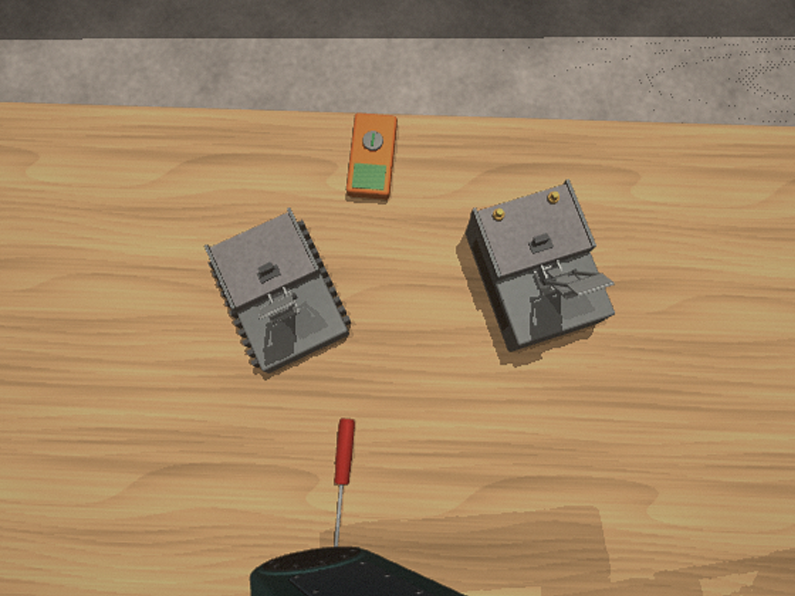

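The scene picture shows the tall box on the left, with its tab near (183,224) and keeper near (221,349). In the top picture it is on the right: keeper (541,240), cover corners (472,212) and (569,182). The low case is the other one, with finned sides.

```bash
cat > h.py <<'E'
from cell import r
import numpy as np,cv2
from scipy.optimize import least_squares
def proj(n,P):
    i=r.camera_info(n);return cv2.projectPoints(np.array(P,float).reshape(-1,1,3),np.array(i["rvec"]),np.array(i["tvec"]),i["mtx"],None)[0].reshape(-1,2)
def B2W(p,P):
    c,s=np.cos(p[2]),np.sin(p[2]);P=np.array(P,float)/1000
    return P@np.array([[c,s,0],[-s,c,0],[0,0,1]])+[p[0],p[1],0]
E
python3 - <<'E'
from h import *
T=[((110,80,111),472,212),((110,-80,111),569,182),((-5,80,111),497,277),((-5,-80,111),595,246),((-110,-80,85),613,316),((-110,80,85),516,349),((29,0,126),541,240)]
S=[((110,-80,0),190,487),((110,80,0),317,435),((-110,-80,85),140,325),((-110,80,85),258,294),((29,0,126),221,348)]
def f(p):
    return np.concatenate([(proj(n,B2W(p,[a[0] for a in L]))*1.42-[a[1:] for a in L]).ravel() for n,L in(("top",T),("scene",S))])
o=least_squares(f,[.6,-.25,.3],loss="soft_l1",x_scale=[.01,.01,.05]);p=o.x
print(p,np.degrees(p[2]));print(f(p).reshape(-1,2).round(1))
def g(X):return np.concatenate([proj("top",X)[0]*1.42-tt,proj("scene",X)[0]*1.42-ss])
for nm,tt,ss in(("tab",(590,283),(183,224)),("tip",(548,300),(196,268))):
    o=least_squares(g,[p[0],p[1],.2]);w=o.x;c,s=np.cos(p[2]),np.sin(p[2]);d=w[:2]-p[:2]
    print(nm,w,o.fun.round(1),"box",c*d[0]+s*d[1],-s*d[0]+c*d[1])
for th in(50,55,60):
    a=np.radians(th);print(th,[proj(n,B2W(p,[(-20-90*np.cos(a),0,115+90*np.sin(a))]))[0]*1.42 for n in("top","scene")])
a=cv2.resize(r.camera("top")[150:260,320:450,::-1],None,fx=4,fy=4,interpolation=cv2.INTER_CUBIC)
b=cv2.resize(r.camera("scene")[130:260,90:190,::-1],None,fx=3.4,fy=3.4,interpolation=cv2.INTER_CUBIC)
h=max(len(a),len(b));pad=lambda m:np.vstack([m,np.zeros((h-len(m),)+m.shape[1:],m.dtype)])
m=np.hstack([pad(a)[:, :459],pad(b)]);print(m.shape);cv2.imwrite("pics/c1.png",m)
E
```

```text
[ 0.64332849 -0.26781369  0.33742311] 19.332920117866877
[[-0.3 -2.1]
 [-0.2 -1. ]
 [-0.6  1.7]
 [ 0.8  2.4]
 [ 2.5  0.4]
 [ 0.7 -1.7]
 [-0.1 -0.1]
 [-0.3  2.1]
 [ 3.4  1.6]
 [-0.6 -5.2]
 [-0.1 -7.7]
 [ 1.6 -5.2]]
tab [ 0.57846511 -0.293706    0.23291763] [-0.7  0.1 -0.6 -0.1] box -0.06977761151438584 -0.0029588147141345195
tip [ 0.57221287 -0.27783143  0.1614119 ] [14.1 -0.7 12.2  1.6] box -0.0704219120638319 0.0140904452064029
50 [array([578.12752999, 297.81734787]), array([191.82131631, 254.56780183])]
55 [array([577.52894961, 292.79847016]), array([192.19603788, 253.91965316])]
60 [array([576.69918466, 287.56719055]), array([192.74544149, 253.81067025])]
(442, 799, 3)
```

View pics/c1.png

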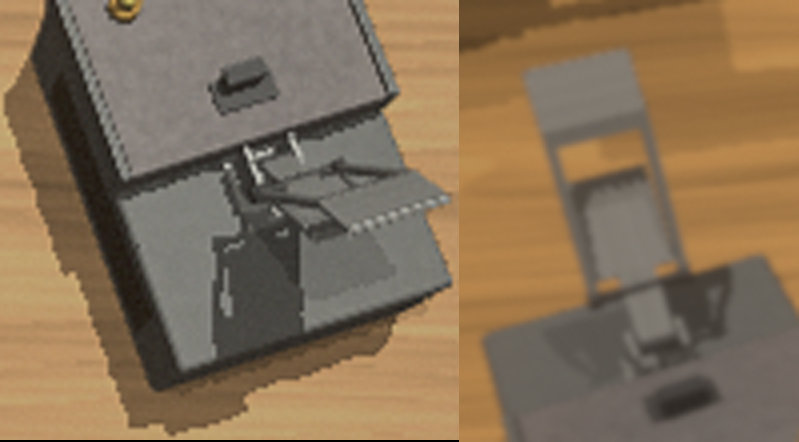

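The tab triangulates to box (-70,-3), z 233, which matches the stated 235. In the crop the lever's end lies just below it. I'm moving to the -x side of the tab with the fingers shut.

```bash
cat >> h.py <<'E'
p=np.array([.6433,-.2678,.3374])
def where():
    s=r.read_state();R=np.array(s["tcp_rot"]);d=np.array(s["tool_pos"])-[p[0],p[1],0];c,q=np.cos(p[2]),np.sin(p[2])
    F=s["ft_force"]
    print("t",round(s["time_s"],2),"box mm",(1000*np.array([c*d[0]+q*d[1],-q*d[0]+c*d[1],d[2]])).round(1),"yaw",np.degrees(np.arctan2(R[1,0],R[0,0])).round(2),"tilt",R[2].round(3),"Fbox",np.round([c*F[0]+q*F[1],-q*F[0]+c*F[1],F[2]],1),"w",s["grip_width"])
E
python3 -m inch '[[[0.02,-0.006,0],[0,0,-3.3],0],[[0.036,-0.0109,0.001],[0,0,0],0],[[0.036,-0.0109,0.001],[0,0,0],0],[[0.036,-0.0109,0.001],[0,0,0],0],[[0.036,-0.0109,0.001],[0,0,0],0],[[0.036,-0.0109,0.001],[0,0,0],0],[[0.036,-0.0109,0.001],[0,0,0],0],[[0.036,-0.0109,0.001],[0,0,0],0],[[0.036,-0.0109,0.001],[0,0,0],0],[[0.036,-0.0109,0.001],[0,0,0],0],[[0.036,-0.0109,0.001],[0,0,0],0],[[0,0,0],[0,0,0],0]]'; python3 -c "from h import *;where();print(r.tcp_to_tips)"
```

```text
time_s: 1.2
tool_pos: [0.4916, -0.3391, 0.24]
tcp_rot: [[0.942, 0.335, 0.003], [0.335, -0.942, 0.002], [0.003, -0.001, -1.0]]
ft_force: [0.0, -0.4, -1.1]
grip_width: 0.0001
gripper_force: 0.0
t 1.2 box mm [-166.7  -17.   240. ] yaw 19.59 tilt [ 0.003 -0.001 -1.   ] Fbox [-0.1 -0.4 -1.1] w 7.648501902234243e-05
0.019
```

```bash
python3 -m inch '[[[0.02,-0.005,0.002],[0,0,0],0],[[0.02,-0.005,0.002],[0,0,0],0],[[0.01,-0.005,0],[0,0,0],0],[[0,0,0],[0,0,0],0],[[0,0,0],[0,0,0],0]]' >/dev/null
python3 - <<'E'
from h import *
where()
b=cv2.resize(r.camera("scene")[110:260,60:200,::-1],None,fx=3,fy=3,interpolation=cv2.INTER_CUBIC)
a=cv2.resize(r.camera("top")[120:270,300:440,::-1],None,fx=2.7,fy=3)
cv2.imwrite("pics/c2.png",np.hstack([a,b]))
E
```

```text
t 1.62 box mm [-123.    -4.3  236.1] yaw 19.4 tilt [-0.001 -0.    -1.   ] Fbox [-0.1 -0.4  0.4] w 1.6484487256520458e-05
```

View pics/c2.png

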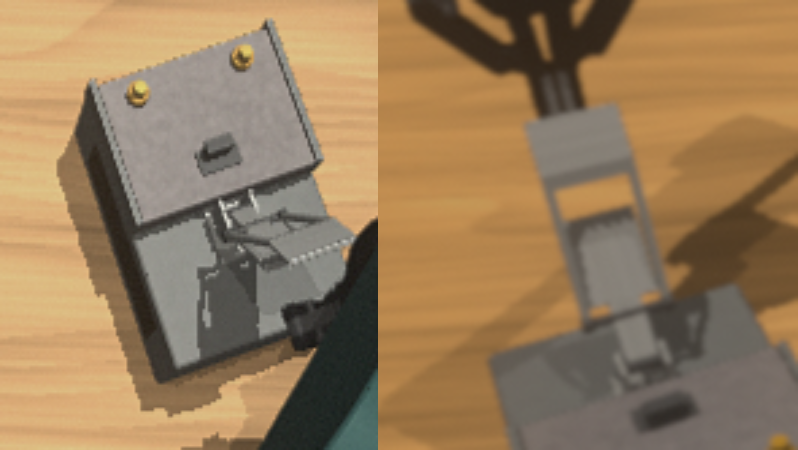

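The top crop (left) shows the fingertips standing clear on the -x side of the tab. In the scene crop they are lined up behind the tab, around (560,100). Now I push to +x.

```bash
python3 -m inch '[[[0.01,-0.004,0],[0,0,0],0],[[0.008,0,0],[0,0,0],0],[[0.008,0,0],[0,0,0],0],[[0.008,0,0],[0,0,0],0],[[0.008,0,0],[0,0,0],0],[[0.008,0,0],[0,0,0],0],[[0.008,0,0],[0,0,0],0],[[0.008,0,0],[0,0,0],0]]'; python3 -c "from h import *;where()"; python3 -m inch '[[[0.008,0,0],[0,0,0],0],[[0.008,0,0],[0,0,0],0],[[0.008,0,0],[0,0,0],0],[[0,0,0],[0,0,0],0],[[0,0,0],[0,0,0],0]]'
python3 - <<'E'
from h import *
where()
b=cv2.resize(r.camera("scene")[110:260,60:200,::-1],None,fx=3,fy=3,interpolation=cv2.INTER_CUBIC)
a=cv2.resize(r.camera("wrist")[:,:,::-1],None,fx=.7,fy=.7)
a=np.vstack([a,np.zeros((450-len(a),a.shape[1],3),np.uint8)])[:,:378]
cv2.imwrite("pics/c3.png",np.hstack([a,b]))
E
```

```text
time_s: 2.38
tool_pos: [0.5909, -0.2866, 0.2362]
tcp_rot: [[0.944, 0.331, -0.0], [0.331, -0.944, 0.0], [-0.0, -0.0, -1.0]]
ft_force: [0.1, -0.6, -0.2]
grip_width: 0.0001
gripper_force: 0.0
t 2.38 box mm [-55.6  -0.4 236.2] yaw 19.35 tilt [-0. -0. -1.] Fbox [-0.1 -0.6 -0.2] w 0.00012496856443116857
time_s: 2.8
tool_pos: [0.613, -0.2788, 0.236]
tcp_rot: [[0.943, 0.332, -0.0], [0.332, -0.943, 0.0], [-0.0, -0.0, -1.0]]
ft_force: [0.2, 0.1, 0.9]
grip_width: -0.0002
gripper_force: 0.0
t 2.8 box mm [-32.2  -0.4 236. ] yaw 19.37 tilt [-0. -0. -1.] Fbox [0.2 0.  0.9] w -0.0002447433808419136
```

View pics/c3.png

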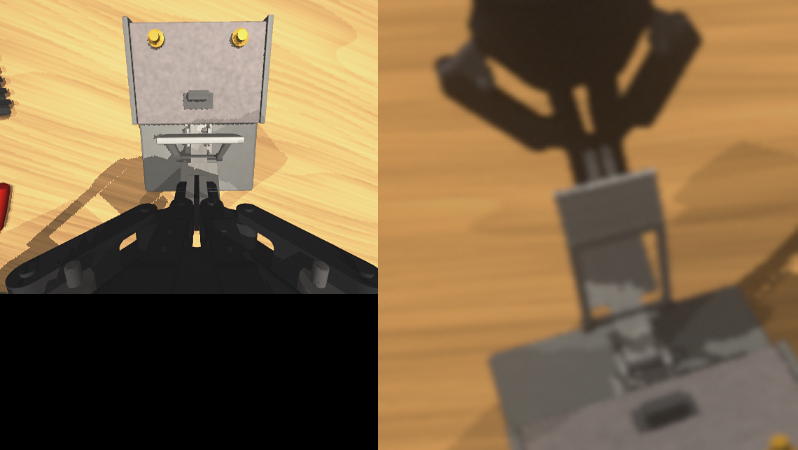

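The wrist crop (left) shows the tab nearly upright ahead of the fingers, centred at about (199,138). The keeper is beyond it at (197,98). I keep pushing.

```bash
python3 -m inch '[[[0.007,0,0],[0,0,0],0],[[0.007,0,0],[0,0,0],0],[[0.007,0,0],[0,0,0],0],[[0.007,0,0],[0,0,0],0],[[0.007,0,0],[0,0,0],0],[[0,0,0],[0,0,0],0],[[0,0,0],[0,0,0],0],[[0,0,0],[0,0,0],0],[[0,0,0],[0,0,0],0],[[0,0,0],[0,0,0],0]]'
python3 - <<'E'
from h import *
where()
b=cv2.resize(r.camera("scene")[110:260,60:200,::-1],None,fx=3,fy=3,interpolation=cv2.INTER_CUBIC)
a=cv2.resize(r.camera("wrist")[:,:,::-1],None,fx=.7,fy=.7)
a=np.vstack([a,np.zeros((450-len(a),a.shape[1],3),np.uint8)])[:,:378]
cv2.imwrite("pics/c4.png",np.hstack([a,b]))
E
```

```text
time_s: 3.73
tool_pos: [0.6454, -0.2676, 0.2363]
tcp_rot: [[0.944, 0.331, -0.0], [0.331, -0.944, 0.0], [-0.0, -0.0, -1.0]]
ft_force: [-1.0, -0.0, 0.6]
grip_width: -0.0
gripper_force: 0.0
t 3.73 box mm [  2.1  -0.5 236.3] yaw 19.32 tilt [-0. -0. -1.] Fbox [-0.9  0.3  0.6] w -3.533522909806657e-05
```

View pics/c4.png

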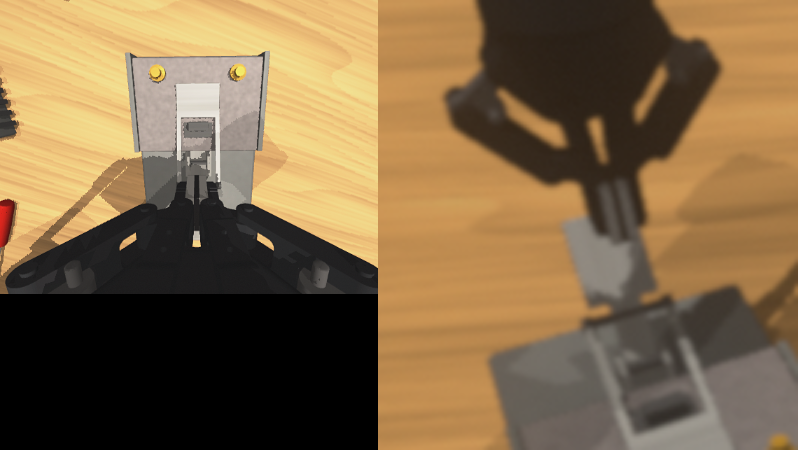

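The plate has dropped over the keeper: the wrist crop shows the keeper at (198,128) inside the frame. The lever is still up, with its end near (600,215) in the scene crop. Next I press its upper face along its arc.

```bash
python3 -m inch '[[[-0.019,0,0],[0,0,0],0],[[-0.018,0,0],[0,0,0],0],[[0,0,0.012],[0,0,0],0],[[0,0,0.012],[0,0,0],0],[[0,0,0.013],[0,0,0],0],[[0,0,0],[0,0,0],0],[[-0.007,0,0],[0,0,0],0],[[-0.007,0,0.002],[0,0,0],0],[[0,0,0],[0,0,0],0]]' >/dev/null; python3 -c "from h import *;where()"; python3 -m inch '[[[-0.005,0,0.004],[0,0,0],0],[[-0.006,0,0.004],[0,0,0],0],[[-0.006,0,0.007],[0,0,0],0],[[-0.006,0,0.008],[0,0,0],0],[[0,0,0],[0,0,0],0]]' >/dev/null; python3 -c "from h import *;where()"
```

```text
t 4.58 box mm [-49.8  -0.5 197.2] yaw 19.32 tilt [-0.001 -0.    -1.   ] Fbox [-0.4  1.3 -0.1] w -0.00010266159802196135
t 5.0 box mm [-7.360e+01  1.000e-01  1.725e+02] yaw 19.29 tilt [-0.002 -0.002 -1.   ] Fbox [-0.1  0.8 -0.5] w 9.199912577970712e-05
```

```bash
python3 -m inch '[[[-0.004,0,0.008],[0,0,0],0],[[-0.003,0,0.009],[0,0,0],0],[[-0.002,0,0.009],[0,0,0],0],[[-0.002,0,0.009],[0,0,0],0],[[0,0,0],[0,0,0],0]]' >/dev/null
python3 - <<'E'
from h import *
where()
b=cv2.resize(r.camera("scene")[110:260,60:200,::-1],None,fx=3,fy=3,interpolation=cv2.INTER_CUBIC)
a=cv2.resize(r.camera("wrist")[:,:,::-1],None,fx=.7,fy=.7)
a=np.vstack([a,np.zeros((450-len(a),a.shape[1],3),np.uint8)])[:,:378]
cv2.imwrite("pics/c5.png",np.hstack([a,b]))
E
```

```text
t 5.42 box mm [-83.7   0.6 136.7] yaw 19.31 tilt [-0.002 -0.003 -1.   ] Fbox [-0.8  0.2 -0.1] w -6.260563276894447e-05
```

View pics/c5.png

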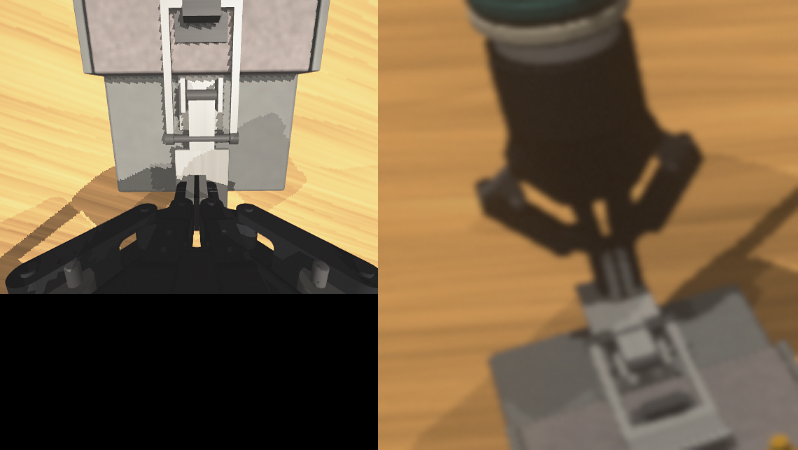

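The lever has followed the fingers and is nearly level. In the wrist crop the frame surrounds the keeper at (202,12). I press on in small steps and watch the force.

```bash
python3 -m inch '[[[-0.002,0,0.003],[0,0,0],0],[[-0.002,0,0.003],[0,0,0],0],[[-0.001,0,0.003],[0,0,0],0],[[0,0,0],[0,0,0],0]]' >/dev/null; python3 -c "from h import *;where()"; python3 -m inch '[[[0,0,0.002],[0,0,0],0],[[0,0,0.002],[0,0,0],0],[[0,0,0],[0,0,0],0]]' >/dev/null; python3 -c "from h import *;where()"; python3 -m inch '[[[0,0,0.001],[0,0,0],0],[[0,0,0.001],[0,0,0],0],[[0,0,0],[0,0,0],0]]' >/dev/null; python3 -c "from h import *;where()"
```

```text
t 5.85 box mm [-88.   -0.2 129.7] yaw 19.33 tilt [-0.001 -0.001 -1.   ] Fbox [ 0.7  0.8 -0.4] w 6.686973531946539e-05
t 6.1 box mm [-87.8  -0.2 125.8] yaw 19.33 tilt [-0.001 -0.001 -1.   ] Fbox [-0.9 -0.8 -0. ] w 1.6709645679262958e-06
t 6.35 box mm [-87.7  -0.4 124.1] yaw 19.33 tilt [-0. -0. -1.] Fbox [-0.1  0.6  0.1] w -0.0003767508862423026
```

```bash
for i in 1 2; do :; done; python3 -m inch '[[[0,0,0.001],[0,0,0],0],[[0,0,0.001],[0,0,0],0],[[0,0,0],[0,0,0],0]]' >/dev/null; python3 -c "from h import *;where()"; python3 -m inch '[[[0,0,0.001],[0,0,0],0],[[0,0,0.001],[0,0,0],0],[[0,0,0],[0,0,0],0]]' >/dev/null
python3 - <<'E'
from h import *
where()
b=cv2.resize(r.camera("scene")[130:260,70:200,::-1],None,fx=3,fy=3,interpolation=cv2.INTER_CUBIC)
a=cv2.resize(r.camera("wrist")[:300,80:490,::-1],None,fx=1,fy=1.3)
cv2.imwrite("pics/c6.png",np.hstack([a,b]))
E
```

```text
t 6.6 box mm [-87.7  -0.4 122.1] yaw 19.33 tilt [-0. -0. -1.] Fbox [-0.3 -0.5 -0.7] w 0.0002305294070378935
t 6.85 box mm [-87.7  -0.4 120.1] yaw 19.33 tilt [-0. -0. -1.] Fbox [ 0.4 -0.5  0.3] w -5.875709754688634e-05
```

View pics/c6.png

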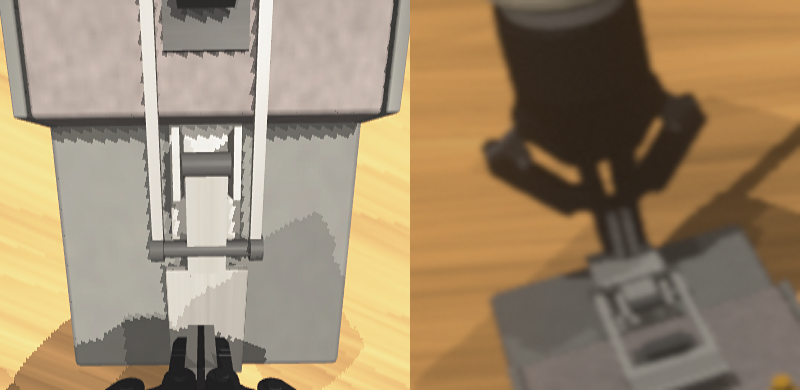

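Fingertips are on the outer lever at wrist crop (200,350). The lever looks almost home, but there is no stop force yet, so I keep pressing until it shows.

```bash
python3 -m inch '[[[0,0,0.0015],[0,0,0],0],[[0,0,0],[0,0,0],0]]' >/dev/null; python3 -c "from h import *;where()"; python3 -m inch '[[[0,0,0.0015],[0,0,0],0],[[0,0,0],[0,0,0],0]]' >/dev/null; python3 -c "from h import *;where()"; python3 -m inch '[[[0,0,0.0015],[0,0,0],0],[[0,0,0],[0,0,0],0]]' >/dev/null; python3 -c "from h import *;where()"
```

```text
t 7.12 box mm [-87.5  -0.6 119.7] yaw 19.33 tilt [ 0.  0. -1.] Fbox [-1.3  1.2  6.2] w 5.773636950801031e-06
t 7.28 box mm [-87.4  -0.7 119.3] yaw 19.34 tilt [ 0.001  0.001 -1.   ] Fbox [-2.7  3.4 12.8] w -0.00019585868659177273
t 7.45 box mm [-87.4  -0.8 119.1] yaw 19.34 tilt [ 0.001  0.001 -1.   ] Fbox [-5.   6.8 22.6] w -2.8129938109912436e-05
```

The force is 22 N with almost no travel, at the expected home height, so this is the stop. I back off and look.

```bash
python3 -m inch '[[[0,0,-0.005],[0,0,0],0],[[0,0,-0.02],[0,0,0],0],[[-0.01,0,-0.03],[0,0,0],0],[[-0.03,0,-0.025],[0,0,0],0],[[-0.03,0,-0.02],[0,0,0],0],[[-0.03,0,0],[0,0,0],0],[[0,0,0],[0,0,0],0],[[0,0,0],[0,0,0],0],[[0,0,0],[0,0,0],0]]' >/dev/null
python3 - <<'E'
from h import *
where()
for nm,P in(("tip",(-107,0,92)),("keeper",(29,0,126)),("pivot",(-20,0,115))):
    q=proj("scene",B2W(p,[P]))[0]; print(nm,(q-[70,130])*3+[410,0])
    s=r.read_state();H=r.camera_info("wrist");X=np.array(s["tcp_rot"]).T@(B2W(p,[P])[0]-s["tool_pos"]);E=np.array(H["hand_eye"]);c=E[:3,:3].T@(X-E[:3,3]);k=H["mtx"]@c;print((k[:2]/k[2]-[80,0])*[1,1.3])
b=cv2.resize(r.camera("scene")[130:260,70:200,::-1],None,fx=3,fy=3,interpolation=cv2.INTER_CUBIC)
a=cv2.resize(r.camera("wrist")[:300,80:490,::-1],None,fx=1,fy=1.3)
cv2.imwrite("pics/c7.png",np.hstack([a,b]))
E
```

```text
t 8.2 box mm [-187.3   -0.5  215.7] yaw 19.29 tilt [ 0.001 -0.    -1.   ] Fbox [-0.4 -0.8 -0.4] w 0.00013183415216698664
tip [623.52744303 242.97939127]
[199.27810202 149.87145111]
keeper [670.29998753 334.09932704]
[ 198.34553716 -183.89693466]
pivot [651.32346075 296.25192098]
[198.74946917 -36.75891357]
```

View pics/c7.png

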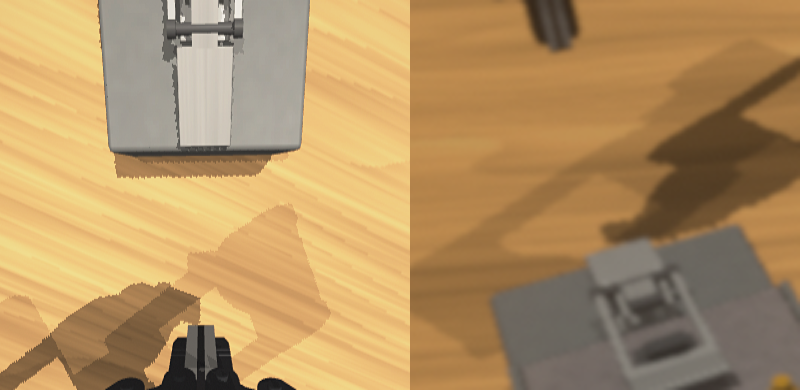

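The fingers are clear and the lever is down, with its tip at wrist crop (203,148) against a predicted (199,150). The blurred scene view can't confirm the last few degrees. I'll touch the lever again nearer its end: at home, contact should start at a TCP height of about 118.

```bash
python3 -m inch '[[[0.03,0,0],[0,0,0],0],[[0.03,0,0],[0,0,0],0],[[0.029,0,0.02],[0,0,0],0],[[0,0,0.025],[0,0,0],0],[[0,0,0.025],[0,0,0],0],[[0,0,0.015],[0,0,0],0],[[0,0,0.005],[0,0,0],0],[[0,0,0],[0,0,0],0]]' >/dev/null; python3 -c "from h import *;where()"; python3 -m inch '[[[0,0,0.002],[0,0,0],0],[[0,0,0.002],[0,0,0],0],[[0,0,0],[0,0,0],0]]' >/dev/null; python3 -c "from h import *;where()"; python3 -m inch '[[[0,0,0.002],[0,0,0],0],[[0,0,0],[0,0,0],0]]' >/dev/null; python3 -c "from h import *;where()"; python3 -m inch '[[[0,0,0.002],[0,0,0],0],[[0,0,0],[0,0,0],0]]' >/dev/null; python3 -c "from h import *;where()"
```

```text
t 8.97 box mm [-98.5   0.9 123.6] yaw 19.4 tilt [-0.002 -0.003 -1.   ] Fbox [ 0.2 -0.3  0.1] w 8.24785258771879e-05
t 9.22 box mm [-98.1  -1.1 122.7] yaw 19.33 tilt [ 0.001  0.001 -1.   ] Fbox [-0.6 -0.2  0.3] w 0.00021120040640322537
t 9.38 box mm [-98.5  -0.8 120.3] yaw 19.32 tilt [ 0.001  0.001 -1.   ] Fbox [0.4 0.6 0. ] w 5.623891528820085e-05
t 9.55 box mm [-98.7  -0.5 117.8] yaw 19.32 tilt [ 0. -0. -1.] Fbox [ 0.4  0.  -1. ] w 2.4849963302401523e-05
```

```bash
python3 -m inch '[[[0,0,0.002],[0,0,0],0],[[0,0,0],[0,0,0],0]]' >/dev/null; python3 -c "from h import *;where()"; python3 -m inch '[[[0,0,0.002],[0,0,0],0],[[0,0,0],[0,0,0],0]]' >/dev/null; python3 -c "from h import *;where()";  python3 -m inch '[[[0,0,0.0015],[0,0,0],0],[[0,0,0],[0,0,0],0],[[0,0,0],[0,0,0],0]]' >/dev/null; python3 -c "from h import *;where()"
```

```text
t 9.72 box mm [-98.5  -0.7 116.6] yaw 19.33 tilt [ 0.  0. -1.] Fbox [-1.1  1.4  6.8] w 0.0002777636223139518
t 9.88 box mm [-98.4  -0.8 116.3] yaw 19.33 tilt [ 0.001  0.001 -1.   ] Fbox [-4.5  4.2 17.6] w -4.3338794941094604e-05
t 10.13 box mm [-98.4  -0.9 116. ] yaw 19.34 tilt [ 0.001  0.002 -1.   ] Fbox [-6.   6.4 27.6] w 5.3709583128042954e-05
```

Contact began at 117 here and at 119.9 when 10.8 mm nearer the pivot. That is a slope of about 15°, so the lever is home against its stop. I retreat and do a last check that the plate is hooked.

```bash
python3 -m inch '[[[0,0,-0.005],[0,0,0],0],[[0,0,-0.02],[0,0,0],0],[[-0.01,0,-0.03],[0,0,0],0],[[-0.03,0,-0.03],[0,0,0],0],[[-0.04,0,-0.01],[0,0,0],0],[[-0.04,0,0],[0,0,0],0],[[-0.04,0,0],[0,0,0],0],[[0,0,0],[0,0,0],0],[[0,0,0],[0,0,0],0],[[0,0,0],[0,0,0],0]]' >/dev/null
python3 - <<'E'
from h import *
where()
b=cv2.resize(r.camera("scene")[180:290,90:190,::-1],None,fx=4,fy=4,interpolation=cv2.INTER_CUBIC)
a=cv2.resize(r.camera("top")[130:240,330:430,::-1],None,fx=4,fy=4)
cv2.imwrite("pics/c8.png",np.hstack([a,b]))
E
```

```text
t 10.97 box mm [-257.8   -0.8  206.9] yaw 19.26 tilt [ 0.001  0.    -1.   ] Fbox [ 0.8 -1.5 -0.4] w -0.0001510028828610497
```

View pics/c8.png

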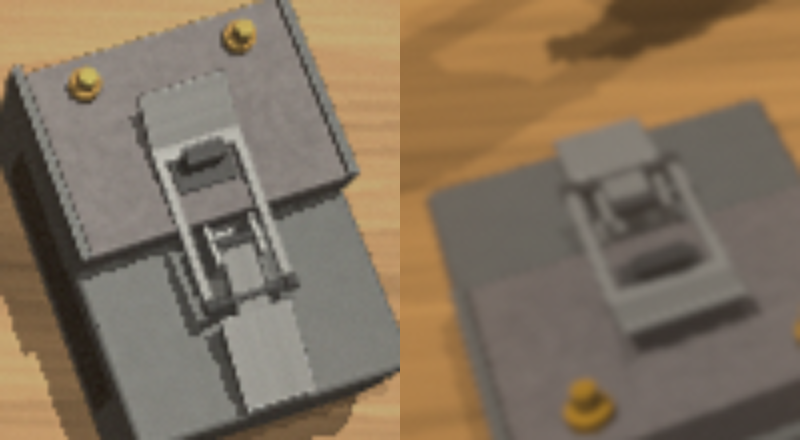

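The top crop shows the crossbar at (195,140), just behind the keeper at (205,155) and hooked over it. The lever lies flat on the -x side, and the robot is clear. I'm handing in.

```bash
python3 -c "from cell import r;print(r.hand_in())"
```

```text
the job is handed in; nothing more can be done
None
```

The tall battery box's draw latch is closed and handed in at about 11 s: the catch plate is over the keeper, the lever is pressed home against its stop, and the low case was not touched.

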